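# Change over the piece under inspection by tipping it and the tags

### The arm

A 6-joint arm with a two-finger parallel gripper is mounted at the origin on the work surface. World frame = base frame: x ahead of the robot, y to its left, z up, the work surface at z = 0. Lengths are in m, angles in degrees, forces in N, time in s.
With the tool pointing down it reaches from about 0.375 to 0.9 m from the base axis. Payload 3.1 kg.
Tool frame: the origin (TCP) lies at the very end of the fingers, on their centre line; the grasp point (between the pads) lies 19 mm behind it; z points along the fingers, y is the line along which they close (so a half turn about z gives the same grasp; the last joint's range is limited). The gripper opens to 87 mm and grips with 3 to 60 N. Pads are 19 mm wide; open, the fingers measure 117 mm over their backs; the gripper's body (75 mm by 190 mm) begins 51 mm behind the grasp point.
Start: joints at [-73.94, 30.224, 82.088, -0, 67.689, -10.227], TCP at [0.277, -0.56, 0.223] pointing down, gripper open.
Joint ranges: [-176.69, 176.69], [-43.24, 126.21], [12.49, 139.97], [-82, 262], [0, 151.66], [-163.58, 163.58]. Speed limits (degrees/s): [159.86, 159.86, 180, 180, 180, 180].

### API

Orientations are given as a 3x3 rotation matrix whose columns are the frame's x, y, z axes.
In Python, from rig import bot gives the robot as it stands.
- The arm moves only by the tool move_arm, never from a script. Its argument "increments" is a list of rows, each an object with "xyz": the shift along the tool's x, y, z in mm, a list of three; "roll": the turn about the tool's z in rad; "grip": the opening in per cent of the stroke, from 0 (shut) to 100 (fully open). A call has 1 to 5 rows; each row shifts and turns the commanded pose from where the row before left it, along the tool's axes as they then stand; what a row does not reach is not made up. A row lasts 1/12 s, in which the tool goes at most 41.7 mm and 7.16 degrees, less where a joint would pass 70% of its speed; a pose out of reach is approached as far as the arm can. A call is refused whole if a number of a shift passes 41.7 or a number of a turn 0.125, either way. A call with a gripper value outside its range is refused whole. The fingers move at their own pace and stop on an object; the grip force is fixed at half the most. Time passes only in rows, so rows that do not move let the fingers close. It gives the time, the measured TCP pose, the force, the opening and the grip force at its end, in the units of the state.
- bot.read_state(): the state, without advancing time (a new reading comes with each control period).
- bot.capture(name): name is "scene" or "top" or "wrist"; returns (picture, depth): 480x640x3 uint8, red, green, blue; 480x640 float32, m along the optical axis (not along the pixel's ray), 0 where there is no reading.
- bot.camera_model(name): a dict with "intrinsics" (3x3 intrinsics, pixels), "rvec" (rotation vector, rad) and "tvec" (3), from world to camera coordinates, as OpenCV has them; the wrist camera has in their place "tool_from_camera" (4x4, takes a point from camera to tool coordinates, whose origin is the TCP and whose axes are the flange's). Camera axes: x right, y down, z forward; pixel columns grow to the right and rows downward; lengths in m; the calibration is good to about 2 mm. A picture is of the moment at which its call begins: read the wrist's pose just before it. camera_model takes no time and is no camera call.
- bot.hand_in(): hands the job in; it is judged then, once.
Trained networks look in the newest picture that a camera, given by its name, has taken for a name from the list of things; names that differ only in an ending like _2 or _b are one class to them, and where a whole thing is asked for, a point or a joint stands for the part that bears it (a point fixed in the world has none). Each returns a list of dicts, best first, with "conf" (0 to 1); they miss things now and then, are a little off and sometimes report something else, mostly with a low value. They report only what shows in the picture. A call takes as long as a camera call. They do not tell look-alikes from the thing itself.
- bot.spot_in(label, camera): "at" ([x, y, z] in m, in the coordinates of the camera as it stood for that picture, good to about 4 mm: the middle of the surface that is visible of it).
- bot.trace(label, camera): "mask" (480x640 bool, what is visible of it).
The state is a dict: "time_s": time; "joint_positions": joint angles; "qvel": joint speeds; "tau": joint torques, N m; "position": TCP position; "tcp_rot": TCP orientation; "force": force on the tool from outside, world axes, zero at the start; "moment": the same for the moment, N m; "opening": opening from 0.0 (shut) to 1.0 (fully open); "grasp_force": force on a finger pad.
Only numpy, scipy, OpenCV 4.12 (cv2) and the standard library are available. Lean on these libraries where they do the work, as an engineer would, in place of code of your own. Each camera call takes 0.05 s, during which the arm holds its last target. There are 200 camera calls.

### The job

The putlog coupler's inspection is finished and the socket adaptor is next; a tag tipped back marks the piece under inspection. Using pushes only, tip the standing socket adaptor over away from the robot so that it lies on its side on its own board with its open end pointing away, push the orange tag on that board right back against its stop, and push the tipped tag on the putlog coupler's board from behind until it stands upright again, in any order. Do not lift the adaptor, and leave the swivel coupler's tag, both couplers and the other loose things where they are.

Things in the scene. Friction and masses are not known exactly. Their poses are not given: they have to be found in the camera images.
- board_adaptor: the plywood board that carries the socket adaptor and its tag, fixed: 240 (its x) x 170 (its y) x 6 mm; origin at the centre of its underside, on the work surface; its x axis points away from the robot (within about 6 degrees), y left, z up. The piece stands on its left half (y about +45 mm), the tag's clip on its right half (y -45 mm). The three boards stand side by side in any order.
- tag_adaptor_pivot (a point): centre of the hinge pin (along the board's y axis) on which the socket adaptor's spring clip and tag tip; 41 mm above the work surface, at x -30, y -45 mm on the board; the fixed clip foot stays below 48 mm height and within 25 mm of it in x and y
- tag_adaptor_disc (a point): centre of the socket adaptor's tag, an orange plastic disc 64 mm in diameter and 6 mm thick (flat faces towards and away from the robot when upright), 50 mm from the hinge pin; its top edge is 82 mm from the pin, 123 mm above the work surface when upright
- tag_adaptor (a joint): tilt of the socket adaptor's tag about its hinge pin, rad: 0 = upright (front stop), 0.75 = tipped right back, away from the robot, against its rear stop. The hinge is stiff (about 0.045 N m): the tag stays where it is left, a push of 1 to 2 N moves it.
- board_putlog: the plywood board that carries the single putlog coupler and its tag, fixed: 240 (its x) x 170 (its y) x 6 mm; origin at the centre of its underside, on the work surface; its x axis points away from the robot (within about 6 degrees), y left, z up. The piece stands on its left half (y about +45 mm), the tag's clip on its right half (y -45 mm). The three boards stand side by side in any order.
- tag_putlog_pivot (a point): centre of the hinge pin (along the board's y axis) on which the single putlog coupler's spring clip and tag tip; 41 mm above the work surface, at x -30, y -45 mm on the board; the fixed clip foot stays below 48 mm height and within 25 mm of it in x and y
- tag_putlog_disc (a point): centre of the single putlog coupler's tag, an orange plastic disc 64 mm in diameter and 6 mm thick (flat faces towards and away from the robot when upright), 50 mm from the hinge pin; its top edge is 82 mm from the pin, 123 mm above the work surface when upright
- tag_putlog (a joint): tilt of the single putlog coupler's tag about its hinge pin, rad: 0 = upright (front stop), 0.75 = tipped right back, away from the robot, against its rear stop. The hinge is stiff (about 0.045 N m): the tag stays where it is left, a push of 1 to 2 N moves it.
- board_swivel: the plywood board that carries the swivel coupler and its tag, fixed: 240 (its x) x 170 (its y) x 6 mm; origin at the centre of its underside, on the work surface; its x axis points away from the robot (within about 6 degrees), y left, z up. The piece stands on its left half (y about +45 mm), the tag's clip on its right half (y -45 mm). The three boards stand side by side in any order.
- tag_swivel_pivot (a point): centre of the hinge pin (along the board's y axis) on which the swivel coupler's spring clip and tag tip; 41 mm above the work surface, at x -30, y -45 mm on the board; the fixed clip foot stays below 48 mm height and within 25 mm of it in x and y
- tag_swivel_disc (a point): centre of the swivel coupler's tag, an orange plastic disc 64 mm in diameter and 6 mm thick (flat faces towards and away from the robot when upright), 50 mm from the hinge pin; its top edge is 82 mm from the pin, 123 mm above the work surface when upright
- tag_swivel (a joint): tilt of the swivel coupler's tag about its hinge pin, rad: 0 = upright (front stop), 0.75 = tipped right back, away from the robot, against its rear stop. The hinge is stiff (about 0.045 N m): the tag stays where it is left, a push of 1 to 2 N moves it.
- adaptor: steel socket adaptor, about 0.6 kg, loose, standing upright at the start: square foot flange 56 x 56 x 14 mm and on it an open round tube of 42 mm outer diameter, 95 mm tall in all; origin at the centre of the flange's underside, z axis towards the open end, x and y square to the flange's sides (x roughly along its board's x).
- adaptor_mouth (a point): centre of the adaptor's open end, 95 mm from its underside
- adaptor_mid (a point): point on the adaptor's axis, 47.5 mm from its underside. The adaptor tips over the flange's edge when pushed near the top with 2 to 4 N; once past about 35 degrees it falls by itself. Lying, it rests on a flange edge and the tube's rim.
- putlog: galvanised single putlog coupler, loose, lying on its side: one clamp ring of 63 mm outer diameter with a flat plate on one side and a T-bolt on the other, about 90 x 66 mm seen from above, 42 mm tall; origin under the ring's centre. Not to be disturbed.
- swivel: black forged swivel coupler, loose, lying on its side: two clamp rings back to back along its x axis, about 180 x 75 mm, 42 mm tall; origin under its middle. Not to be disturbed.
- tbolt: loose steel T-bolt with nut, 80 mm long, 19 mm tall, lying on the putlog coupler's board. Not to be disturbed.
- can: metal can, 66 mm diameter, 150 mm tall, behind the boards. Not to be disturbed.
- spanner: steel spanner, 200 mm long, lying left of the boards. Not to be disturbed.
- tape: tape measure, 70 x 36 x 62 mm, right of the boards. Not to be disturbed.
There are look-alikes about, which are no part of the job. What is shaped like the adaptor but red or yellow is not meant.

How it is judged:
By the outcome, as a careful person would: the job done as asked, in the order asked, and still so for the second after the job is handed in, with the robot touching nothing.
It also fails if it takes over 54 s, if anything falls off the work surface, if the arm or the gripper's body presses on something with over 40 N, if the wrist force passes 120 N, or if a joint passes its speed limit or range.

## Working session

There is one attempt and no reset: what is moved stays moved. The work goes in short steps, Python scripts to look and compute and a tool call to move; the robot and the scene stay as the last step left them, time stands still between calls to the robot, and variables do not carry over. Pictures are saved under pics/ and viewed, at most 10 in all, crops included, and the job is handed in when it is done.

Besides the shell and the picture viewer there is one more tool, called after ">>>" in YAML: its name, and indented under it one key for each argument. move_arm: Moves the arm, as the interface text tells. Its arguments: {"type":"object","properties":{"increments":{"type":"array"}},"required":["increments"]}

```bash
mkdir -p pics; ls; cat > h.py <<'E'
import numpy as np, cv2
from rig import bot
def w(cam, p):
    m=bot.camera_model(cam)
    R=cv2.Rodrigues(np.array(m["rvec"],float))[0]; t=np.array(m["tvec"],float).ravel()
    return R.T@(np.asarray(p,float)-t)
def cloud(cam,d):
    m=bot.camera_model(cam);K=np.array(m["intrinsics"])
    R=cv2.Rodrigues(np.array(m["rvec"],float))[0]; t=np.array(m["tvec"],float).ravel()
    v,u=np.mgrid[:480,:640]
    P=np.stack([(u-K[0,2])/K[0,0]*d,(v-K[1,2])/K[1,1]*d,d],-1)
    return (P-t)@R
E
python3 - <<'E'
from h import *
for c in("scene","top"):
    im,d=bot.capture(c); cv2.imwrite(f"pics/{c}0.png",im[:,:,::-1]); np.save(f"{c}0.npy",d)
    for l in ["adaptor","tag_adaptor","board_adaptor","board_putlog","board_swivel","putlog","swivel","tag_putlog_disc","tbolt","can","spanner","tape"]:
        print(c,l,[(round(r["conf"],2),w(c,r["at"]).round(3).tolist()) for r in bot.spot_in(l,c)])
s=bot.read_state();print(s["time_s"],s["tcp_rot"],s["force"],s["opening"])
E
```

```text
pics
scene adaptor [(0.95, [0.372, -0.282, 0.055]), (0.75, [0.361, -0.172, 0.044]), (0.71, [0.393, -0.395, 0.055]), (0.59, [0.505, -0.2, 0.048])]
scene tag_adaptor [(0.36, [0.509, -0.208, 0.046])]
scene board_adaptor [(0.66, [0.574, -0.263, 0.003])]
scene board_putlog [(0.57, [0.535, -0.014, 0.007])]
scene board_swivel [(0.71, [0.559, 0.224, 0.004]), (0.51, [0.506, -0.206, 0.044])]
scene putlog [(0.79, [0.533, 0.06, 0.027])]
scene swivel [(0.91, [0.576, 0.293, 0.036]), (0.75, [0.51, -0.203, 0.049]), (0.5, [0.537, -0.012, 0.003])]
scene tag_putlog_disc [(0.61, [0.527, -0.033, 0.086])]
scene tbolt [(0.76, [0.626, 0.044, 0.018])]
scene can [(0.78, [0.814, 0.063, 0.102])]
scene spanner [(0.97, [0.588, 0.44, 0.009])]
scene tape [(0.8, [0.62, -0.439, 0.042]), (0.56, [0.537, -0.013, 0.004]), (0.35, [0.53, -0.032, 0.085])]
top adaptor [(0.9, [0.343, -0.185, 0.012]), (0.75, [0.383, -0.394, 0.034]), (0.68, [0.488, -0.213, 0.021]), (0.63, [0.359, -0.293, 0.02])]
top tag_adaptor [(0.53, [0.534, -0.296, 0.098])]
top board_adaptor [(0.59, [0.564, -0.262, 0.006])]
top board_putlog [(0.59, [0.509, -0.0, 0.004])]
top board_swivel [(0.93, [0.54, 0.232, 0.006])]
top putlog [(0.76, [0.53, 0.054, 0.044]), (0.65, [0.517, 0.201, 0.101])]
top swivel [(0.73, [0.56, 0.295, 0.042])]
top tag_putlog_disc [(0.78, [0.519, -0.038, 0.082]), (0.33, [0.568, -0.26, 0.011])]
top tbolt [(0.48, [0.614, 0.043, 0.022])]
top can [(0.58, [0.773, 0.044, 0.143]), (0.56, [0.608, -0.443, 0.061])]
top spanner [(0.94, [0.574, 0.444, 0.007]), (0.32, [0.54, 0.231, 0.007])]
top tape [(0.61, [0.607, -0.442, 0.06])]
1.3 [[ 8.96589651e-01  4.42862279e-01 -1.80098759e-05]
 [ 4.42862278e-01 -8.96589646e-01  9.95260168e-05]
 [ 2.79288503e-05 -9.72098913e-05 -9.99999995e-01]] [ 0.26490742 -0.16179954  0.00530656] 0.9987651915109789
```

View pics/scene0.png

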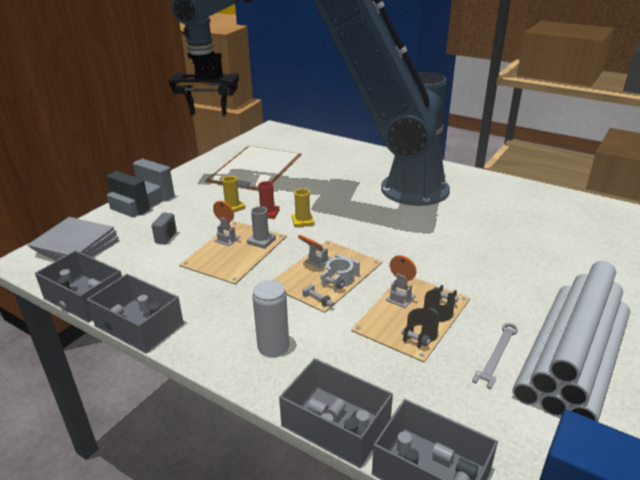

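View pics/top0.png

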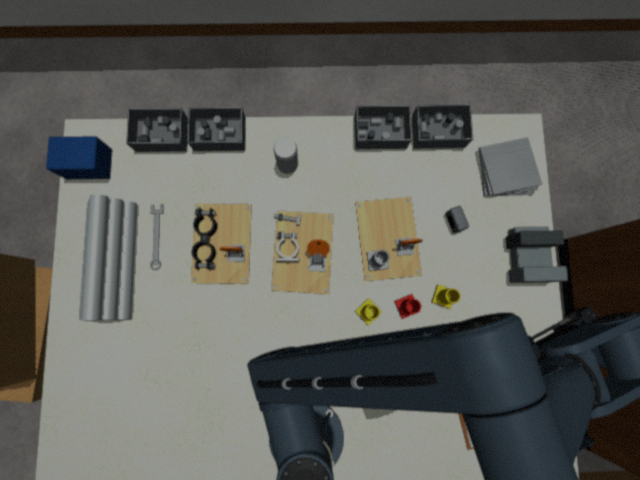

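The grey standing piece at scene (260,225) / top (377,260) is on the right board with an upright tag. The others of its shape are yellow (scene 231,192 and 302,207) and red (267,198), and stand off the boards. So the grey one is the adaptor. The tipped tag is on the middle board at scene (312,242) / top (318,248), next to the putlog ring. I'll measure these and make a crop to confirm.

```bash
python3 - <<'E'
from h import *
I={c:cv2.imread(f"pics/{c}0.png") for c in("scene","top")}
C={c:cloud(c,np.load(f"{c}0.npy")) for c in I}
for c in I:
    P=C[c]; im=I[c].astype(int); ok=np.load(f"{c}0.npy")>0
    b,g,r=im[...,0],im[...,1],im[...,2]
    org=ok&(r>1.7*g)&(r>90)&(P[...,2]>.05)
    for n,(y0,y1) in dict(tagA=(-.33,-.27+.02),tagP=(-.09,.02),tagS=(.14,.25)).items():
        m=org&(P[...,1]>y0)&(P[...,1]<y1)&(P[...,0]>.42)&(P[...,0]<.62)
        if m.sum()>3: print(c,n,m.sum(),P[m].mean(0).round(3),P[m].min(0).round(3),P[m].max(0).round(3))
    m=ok&(P[...,2]>.06)&(abs(P[...,0]-.5)<.05)&(abs(P[...,1]+.205)<.045)
    print(c,"adap",m.sum(),P[m].min(0).round(3),P[m].max(0).round(3)); m&=P[...,2]>.086; print("  top",m.sum(),P[m].min(0).round(3),P[m].max(0).round(3))
    for n,y in dict(A=-.26,P=0,S=.225).items():
        ply=ok&(r>g+12)&(g>b+15)&(abs(P[...,2]-.006)<.012)&(abs(P[...,1]-y)<.12)&(abs(P[...,0]-.55)<.17)
        k=cv2.morphologyEx(ply.astype(np.uint8),cv2.MORPH_OPEN,np.ones((3,3)))>0
        q=P[k][:,:2].astype(np.float32); R=cv2.minAreaRect(q*1000); print(c,"board",n,k.sum(),np.round(R[0],1),np.round(R[1],1),round(R[2],1),"z",np.median(P[k][:,2]).round(4))
a=cv2.resize(I["scene"][165:325,170:420],(750,480),interpolation=2); cv2.imwrite("pics/crop1.png",a)
E
```

```text
scene tagA 193 [ 0.538 -0.295  0.097] [ 0.53  -0.327  0.068] [ 0.545 -0.264  0.122]
scene tagP 39 [ 0.54  -0.032  0.096] [ 0.532 -0.058  0.083] [ 0.546 -0.011  0.102]
scene tagS 64 [0.523 0.205 0.106] [0.517 0.176 0.069] [0.528 0.229 0.124]
scene adap 319 [ 0.472 -0.236  0.06 ] [ 0.518 -0.192  0.103]
  top 159 [ 0.472 -0.236  0.086] [ 0.518 -0.192  0.103]
scene board A 2733 [ 528.6 -266.7] [309.4 198. ] 5.6 z 0.005
scene board P 2462 [517.8   1.1] [185.3 255.8] 86.2 z 0.0049
scene board S 3289 [546.3 243.2] [175.9 256.4] 88.3 z 0.0048
top tagA 21 [ 0.531 -0.293  0.115] [ 0.529 -0.32   0.105] [ 0.534 -0.274  0.122]
top tagP 242 [ 0.52  -0.041  0.082] [ 0.501 -0.069  0.059] [ 0.539 -0.013  0.104]
top tagS 21 [0.517 0.201 0.116] [0.516 0.175 0.111] [0.52  0.225 0.125]
top adap 126 [ 0.471 -0.236  0.061] [ 0.512 -0.195  0.105]
  top 81 [ 0.471 -0.236  0.086] [ 0.512 -0.195  0.105]
top board A 2705 [ 556.7 -252.4] [237.1 167.6] 5.1 z 0.0048
top board P 2419 [518.9   4.8] [166.2 236.9] 86.2 z 0.0047
top board S 2581 [549.1 246. ] [166.  235.5] 89.2 z 0.0045
```

View pics/crop1.png

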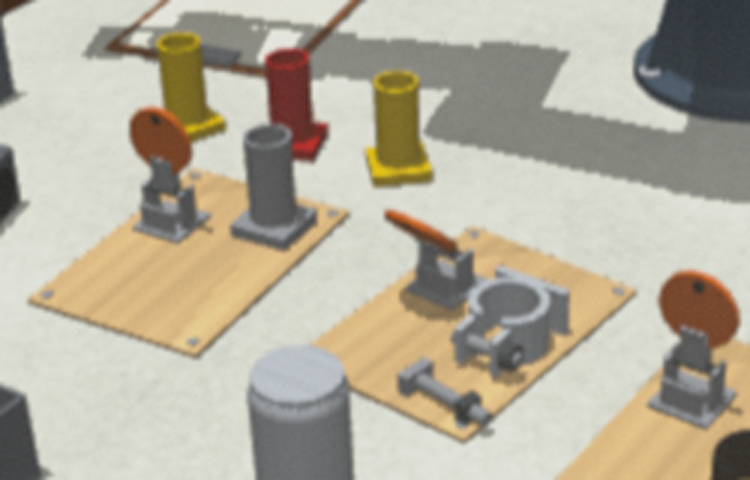

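The crop confirms it. The grey adaptor is at crop (268,185), the red and yellow look-alikes stand off the boards, and the tipped tag is at crop (420,230) on the putlog board. Next I turn the tool to the board's yaw (5°) and go behind the adaptor.

>>> move_arm:
  increments:
    - {"xyz": [0,0,0],"roll": 0.123,"grip": 0}
    - {"xyz": [0,0,0],"roll": 0.123,"grip": 0}
    - {"xyz": [0,0,0],"roll": 0.123,"grip": 0}
    - {"xyz": [19.3,-32.4,0],"roll": 0,"grip": 0}
    - {"xyz": [19.3,-32.4,0],"roll": 0,"grip": 0}

```text
time_s: 1.72
position: [0.309, -0.4935, 0.2224]
tcp_rot: [[0.996, 0.086, 0.001], [0.086, -0.996, -0.001], [0.0, 0.001, -1.0]]
force: [0.7, 0.7, 0.4]
opening: 0.705
grasp_force: 0.0
```

>>> move_arm:
  increments:
    - {"xyz": [19.3,-32.4,0],"roll": 0,"grip": 0}
    - {"xyz": [19.3,-32.4,0],"roll": 0,"grip": 0}
    - {"xyz": [19.3,-32.4,0],"roll": 0,"grip": 0}
    - {"xyz": [19.3,-32.4,0],"roll": 0,"grip": 0}
    - {"xyz": [19.3,-32.4,0],"roll": 0,"grip": 0}

```text
time_s: 2.13
position: [0.3915, -0.3208, 0.2228]
tcp_rot: [[0.996, 0.089, 0.0], [0.089, -0.996, -0.0], [0.0, 0.0, -1.0]]
force: [-0.3, -0.4, 0.2]
opening: 0.327
grasp_force: 0.0
```

>>> move_arm:
  increments:
    - {"xyz": [19.3,-32.4,0],"roll": 0,"grip": 0}
    - {"xyz": [19.3,-32.4,0],"roll": 0,"grip": 0}
    - {"xyz": [19.3,-32.4,0],"roll": 0,"grip": 0}
    - {"xyz": [0,0,0],"roll": 0,"grip": 0}
    - {"xyz": [0,0,0],"roll": 0,"grip": 0}

```text
time_s: 2.55
position: [0.4406, -0.2185, 0.2228]
tcp_rot: [[0.996, 0.094, 0.0], [0.094, -0.996, -0.0], [0.0, 0.0, -1.0]]
force: [-0.1, -0.2, -0.8]
opening: 0.018
grasp_force: 0.0
```

>>> move_arm:
  increments:
    - {"xyz": [0,1.5,36],"roll": 0,"grip": 0}
    - {"xyz": [0,0,36],"roll": 0,"grip": 0}
    - {"xyz": [0,0,36],"roll": 0,"grip": 0}
    - {"xyz": [0,0,35],"roll": 0,"grip": 0}
    - {"xyz": [0,0,0],"roll": 0,"grip": 0}

```text
time_s: 2.97
position: [0.4362, -0.2206, 0.0736]
tcp_rot: [[0.996, 0.088, -0.011], [0.088, -0.996, 0.008], [-0.01, -0.009, -1.0]]
force: [-1.0, 1.0, 0.2]
opening: 0.004
grasp_force: 0.0
```

```bash
python3 - <<'E'
from h import *
im,d=bot.capture("scene"); cv2.imwrite("pics/s1.png",cv2.resize(im[140:290,160:360,::-1],(800,600),interpolation=2))
s=bot.read_state();print(s["position"],s["force"])
E
```

```text
[ 0.43759895 -0.22149302  0.07649727] [0.35755783 0.21588724 0.41931413]
```

View pics/s1.png

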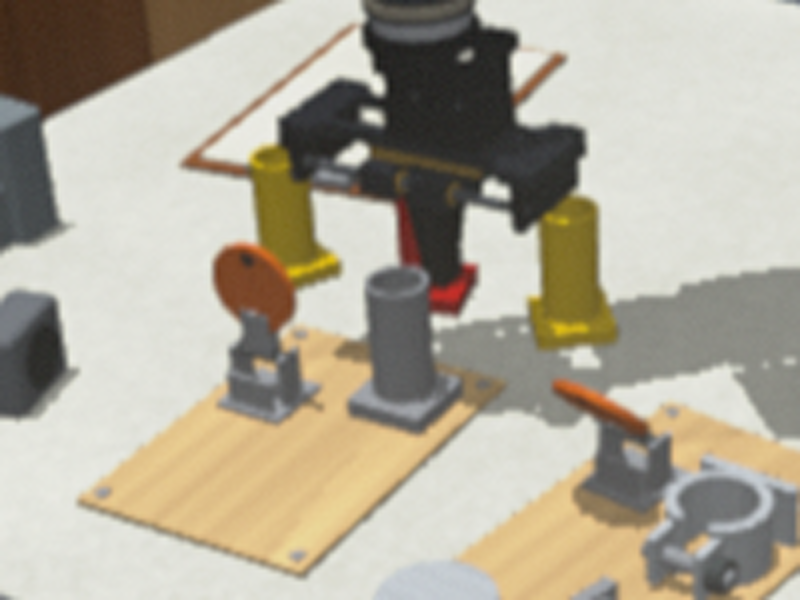

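The shut fingers stand just behind the adaptor (s1 crop, 440,240) and clear of the look-alikes. Now I push slowly.

>>> move_arm:
  increments:
    - {"xyz": [6,0,-3],"roll": 0,"grip": 0}
    - {"xyz": [6,0,0],"roll": 0,"grip": 0}
    - {"xyz": [6,0,0],"roll": 0,"grip": 0}
    - {"xyz": [4,0,0],"roll": 0,"grip": 0}
    - {"xyz": [4,0,0],"roll": 0,"grip": 0}

```text
time_s: 3.43
position: [0.4668, -0.2199, 0.0844]
tcp_rot: [[0.996, 0.091, 0.001], [0.091, -0.996, -0.002], [0.001, 0.002, -1.0]]
force: [-2.0, -0.4, 2.0]
opening: -0.001
grasp_force: 1.4
```

>>> move_arm:
  increments:
    - {"xyz": [4,0,0],"roll": 0,"grip": 0}
    - {"xyz": [4,0,0],"roll": 0,"grip": 0}
    - {"xyz": [4,0,0],"roll": 0,"grip": 0}
    - {"xyz": [4,0,0],"roll": 0,"grip": 0}
    - {"xyz": [4,0,0],"roll": 0,"grip": 0}

```text
time_s: 3.85
position: [0.4864, -0.2176, 0.0826]
tcp_rot: [[0.996, 0.09, 0.0], [0.09, -0.996, 0.0], [0.0, -0.0, -1.0]]
force: [-0.6, -0.1, 2.8]
opening: 0.003
grasp_force: 1.3
```

```bash
python3 - <<'E'
from h import *
for c in("scene",):
    im,d=bot.capture(c); P=cloud(c,d); im=im.astype(int)
    m=(d>0)&(abs(P[...,0]-.53)<.09)&(abs(P[...,1]+.205)<.05)&(P[...,2]>.02)&(im.max(-1)-im.min(-1)<40)&(im.max(-1)>60)
    Q=P[m]
    for z in np.arange(.02,.12,.01):
        q=Q[(Q[:,2]>=z)&(Q[:,2]<z+.01)]
        if len(q): print(round(z,2),len(q),q.min(0).round(3),q.max(0).round(3))
    cv2.imwrite("pics/s2.png",im.astype(np.uint8)[140:290,160:360,::-1])
E
```

```text
0.02 99 [ 0.471 -0.241  0.02 ] [ 0.529 -0.184  0.03 ]
0.03 88 [ 0.471 -0.227  0.03 ] [ 0.527 -0.186  0.04 ]
0.04 50 [ 0.481 -0.226  0.04 ] [ 0.53  -0.193  0.05 ]
0.05 42 [ 0.494 -0.222  0.05 ] [ 0.534 -0.193  0.06 ]
0.06 50 [ 0.5   -0.227  0.06 ] [ 0.537 -0.191  0.07 ]
0.07 57 [ 0.502 -0.234  0.07 ] [ 0.542 -0.19   0.08 ]
0.08 79 [ 0.475 -0.234  0.08 ] [ 0.545 -0.19   0.09 ]
0.09 104 [ 0.474 -0.232  0.09 ] [ 0.55  -0.192  0.1  ]
0.1 70 [ 0.476 -0.233  0.1  ] [ 0.543 -0.192  0.11 ]
0.11 12 [ 0.477 -0.229  0.11 ] [ 0.518 -0.198  0.118]
```

It is tipping (the top has moved forward and the foot stayed), so I keep pushing until it falls.

>>> move_arm:
  increments:
    - {"xyz": [4,0,0],"roll": 0,"grip": 0}
    - {"xyz": [4,0,0],"roll": 0,"grip": 0}
    - {"xyz": [4,0,0],"roll": 0,"grip": 0}
    - {"xyz": [4,0,0],"roll": 0,"grip": 0}
    - {"xyz": [4,0,0],"roll": 0,"grip": 0}

```text
time_s: 4.32
position: [0.5066, -0.216, 0.0825]
tcp_rot: [[0.996, 0.09, 0.001], [0.09, -0.996, -0.0], [0.001, 0.0, -1.0]]
force: [-1.0, 0.0, 0.5]
opening: 0.006
grasp_force: 0.4
```

>>> move_arm:
  increments:
    - {"xyz": [4,0,0],"roll": 0,"grip": 0}
    - {"xyz": [4,0,0],"roll": 0,"grip": 0}
    - {"xyz": [4,0,0],"roll": 0,"grip": 0}
    - {"xyz": [0,0,0],"roll": 0,"grip": 0}
    - {"xyz": [0,0,0],"roll": 0,"grip": 0}

```text
time_s: 4.73
position: [0.518, -0.2148, 0.0824]
tcp_rot: [[0.996, 0.09, -0.0], [0.09, -0.996, 0.0], [-0.0, -0.0, -1.0]]
force: [-0.1, 0.5, -0.5]
opening: 0.001
grasp_force: 0.0
```

```bash
python3 - <<'E'
from h import *
im,d=bot.capture("scene"); cv2.imwrite("pics/s3.png",cv2.resize(im[140:290,160:360,::-1],(800,600),interpolation=2))
s=bot.read_state();print(s["position"],s["force"])
E
```

```text
[ 0.51773793 -0.21467572  0.08241015] [-0.15102313 -0.20129136  0.32365011]
```

View pics/s3.png

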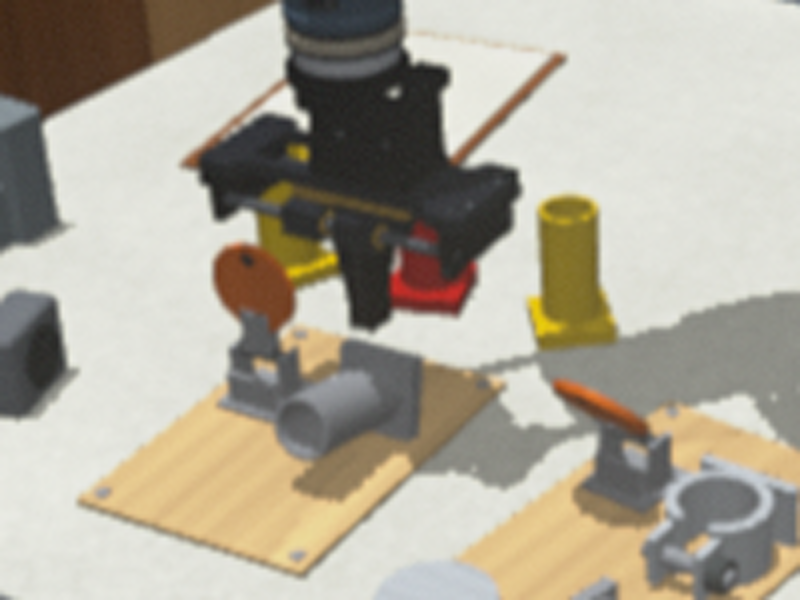

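The adaptor lies on its board with its open end away (s3 crop, 350,400), and its tag is still upright (255,285). Next I go back and to the right, in front of that tag.

>>> move_arm:
  increments:
    - {"xyz": [-20,0,0],"roll": 0,"grip": 0}
    - {"xyz": [-18,0,0],"roll": 0,"grip": 0}
    - {"xyz": [0,29,0],"roll": 0,"grip": 0}
    - {"xyz": [0,29,0],"roll": 0,"grip": 0}
    - {"xyz": [0,28,0],"roll": 0,"grip": 0}

```text
time_s: 5.2
position: [0.4872, -0.3045, 0.0827]
tcp_rot: [[0.996, 0.09, -0.0], [0.09, -0.996, 0.0], [-0.0, -0.0, -1.0]]
force: [1.1, -0.8, -0.3]
opening: 0.002
grasp_force: 0.0
```

>>> move_arm:
  increments:
    - {"xyz": [0,0,0],"roll": 0,"grip": 0}
    - {"xyz": [8,0,0],"roll": 0,"grip": 0}
    - {"xyz": [8,0,0],"roll": 0,"grip": 0}
    - {"xyz": [6,0,0],"roll": 0,"grip": 0}
    - {"xyz": [6,0,0],"roll": 0,"grip": 0}

```text
time_s: 5.62
position: [0.5163, -0.2998, 0.0824]
tcp_rot: [[0.996, 0.091, -0.001], [0.091, -0.996, 0.001], [-0.001, -0.001, -1.0]]
force: [0.2, -0.7, -1.0]
opening: 0.002
grasp_force: 0.0
```

>>> move_arm:
  increments:
    - {"xyz": [6,0,0],"roll": 0,"grip": 0}
    - {"xyz": [6,0,0],"roll": 0,"grip": 0}
    - {"xyz": [6,0,0],"roll": 0,"grip": 0}
    - {"xyz": [6,0,0],"roll": 0,"grip": 0}
    - {"xyz": [0,0,0],"roll": 0,"grip": 0}

```text
time_s: 6.03
position: [0.541, -0.2991, 0.0826]
tcp_rot: [[0.996, 0.091, 0.001], [0.091, -0.996, -0.001], [0.001, 0.001, -1.0]]
force: [-0.1, 0.4, 0.1]
opening: 0.007
grasp_force: 0.0
```

>>> move_arm:
  increments:
    - {"xyz": [4,0,0],"roll": 0,"grip": 0}
    - {"xyz": [4,0,0],"roll": 0,"grip": 0}
    - {"xyz": [3,0,0],"roll": 0,"grip": 0}
    - {"xyz": [2,0,0],"roll": 0,"grip": 0}
    - {"xyz": [0,0,0],"roll": 0,"grip": 0}

```text
time_s: 6.45
position: [0.553, -0.2982, 0.0826]
tcp_rot: [[0.996, 0.09, 0.001], [0.09, -0.996, -0.0], [0.001, 0.0, -1.0]]
force: [0.6, 0.6, 0.8]
opening: 0.006
grasp_force: 0.1
```

>>> move_arm:
  increments:
    - {"xyz": [2,0,0],"roll": 0,"grip": 0}
    - {"xyz": [2,0,0],"roll": 0,"grip": 0}
    - {"xyz": [0,0,0],"roll": 0,"grip": 0}

```text
time_s: 6.7
position: [0.5558, -0.2977, 0.0825]
tcp_rot: [[0.996, 0.09, -0.002], [0.09, -0.996, 0.0], [-0.002, -0.0, -1.0]]
force: [-2.2, -1.7, 0.8]
opening: 0.009
grasp_force: 1.3
```

>>> move_arm:
  increments:
    - {"xyz": [2,0,0],"roll": 0,"grip": 0}
    - {"xyz": [0,0,0],"roll": 0,"grip": 0}

```text
time_s: 6.87
position: [0.5562, -0.2976, 0.0823]
tcp_rot: [[0.996, 0.091, -0.005], [0.091, -0.996, 0.001], [-0.005, -0.001, -1.0]]
force: [-6.3, -1.8, 1.9]
opening: 0.004
grasp_force: 3.1
```

>>> move_arm:
  increments:
    - {"xyz": [2,0,0],"roll": 0,"grip": 0}
    - {"xyz": [0,0,0],"roll": 0,"grip": 0}

```text
time_s: 7.03
position: [0.5565, -0.2975, 0.0822]
tcp_rot: [[0.996, 0.091, -0.009], [0.091, -0.996, 0.001], [-0.009, -0.002, -1.0]]
force: [-10.0, -2.4, 4.0]
opening: 0.006
grasp_force: 5.0
```

The tag is firmly on its rear stop: the force rises without motion, at the predicted x. I retreat, rise, turn to the putlog board's yaw and go behind its tag.

>>> move_arm:
  increments:
    - {"xyz": [-15,0,0],"roll": 0,"grip": 0}
    - {"xyz": [-20,0,-20],"roll": 0,"grip": 0}
    - {"xyz": [0,0,-35],"roll": 0,"grip": 0}
    - {"xyz": [0,0,-35],"roll": 0.078,"grip": 0}
    - {"xyz": [0,0,-30],"roll": 0.078,"grip": 0}

```text
time_s: 7.45
position: [0.5261, -0.3008, 0.2046]
tcp_rot: [[0.997, -0.071, 0.003], [-0.071, -0.997, -0.001], [0.003, 0.001, -1.0]]
force: [0.6, -0.4, -0.4]
opening: 0.003
grasp_force: 0.0
```

>>> move_arm:
  increments:
    - {"xyz": [6,-37,0],"roll": 0,"grip": 0}
    - {"xyz": [6,-37,0],"roll": 0,"grip": 0}
    - {"xyz": [6,-37,0],"roll": 0,"grip": 0}
    - {"xyz": [6,-37,0],"roll": 0,"grip": 0}
    - {"xyz": [6,-37,0],"roll": 0,"grip": 0}

```text
time_s: 7.87
position: [0.5686, -0.1162, 0.203]
tcp_rot: [[0.998, -0.067, 0.003], [-0.067, -0.998, 0.0], [0.002, -0.0, -1.0]]
force: [0.5, -0.6, -0.9]
opening: 0.005
grasp_force: 0.0
```

>>> move_arm:
  increments:
    - {"xyz": [6,-37,0],"roll": 0,"grip": 0}
    - {"xyz": [6,-37,0],"roll": 0,"grip": 0}
    - {"xyz": [0,0,0],"roll": 0,"grip": 0}
    - {"xyz": [0,0,0],"roll": 0,"grip": 0}

```text
time_s: 8.2
position: [0.5853, -0.0425, 0.2028]
tcp_rot: [[0.998, -0.062, 0.002], [-0.062, -0.998, 0.0], [0.002, -0.0, -1.0]]
force: [-0.7, -0.4, -0.2]
opening: 0.006
grasp_force: 0.0
```

```bash
python3 - <<'E'
from h import *
im,d=bot.capture("top"); P=cloud("top",d); q=im.astype(int)
m=(d>0)&(q[...,0]>1.7*q[...,1])&(q[...,0]>90)&(P[...,2]>.05)
for y0,y1 in((-.34,-.25),(-.09,.02)):
    k=m&(P[...,1]>y0)&(P[...,1]<y1)&(P[...,0]>.45)&(P[...,0]<.65); 
    if k.any(): print(k.sum(),P[k].mean(0).round(3),P[k].min(0).round(3),P[k].max(0).round(3))
s=bot.read_state();print(s["position"],s["force"])
E
```

```text
241 [ 0.566 -0.294  0.081] [ 0.544 -0.325  0.054] [ 0.584 -0.266  0.102]
[ 0.58511168 -0.04402878  0.20270684] [ 0.83037398 -0.25971954  0.11737149]
```

The adaptor's tag disc is now 35 mm behind its pin, which is full tilt. I go down behind the putlog tag and push it towards the robot.

>>> move_arm:
  increments:
    - {"xyz": [3,1,30],"roll": 0,"grip": 0}
    - {"xyz": [0,0,30],"roll": 0,"grip": 0}
    - {"xyz": [0,0,30],"roll": 0,"grip": 0}
    - {"xyz": [0,0,28],"roll": 0,"grip": 0}
    - {"xyz": [0,0,0],"roll": 0,"grip": 0}

```text
time_s: 8.67
position: [0.5835, -0.0469, 0.0795]
tcp_rot: [[0.998, -0.069, -0.01], [-0.069, -0.998, 0.003], [-0.01, -0.002, -1.0]]
force: [-1.4, -0.0, 0.8]
opening: 0.008
grasp_force: 0.0
```

>>> move_arm:
  increments:
    - {"xyz": [-8,0,0],"roll": 0,"grip": 0}
    - {"xyz": [-8,0,0],"roll": 0,"grip": 0}
    - {"xyz": [-6,0,0],"roll": 0,"grip": 0}
    - {"xyz": [-6,0,0],"roll": 0,"grip": 0}
    - {"xyz": [-6,0,0],"roll": 0,"grip": 0}

```text
time_s: 9.08
position: [0.5536, -0.044, 0.0862]
tcp_rot: [[0.998, -0.066, 0.003], [-0.066, -0.998, -0.001], [0.003, 0.001, -1.0]]
force: [-0.2, 0.9, -0.0]
opening: 0.004
grasp_force: 0.1
```

>>> move_arm:
  increments:
    - {"xyz": [-6,0,0],"roll": 0,"grip": 0}
    - {"xyz": [-6,0,0],"roll": 0,"grip": 0}
    - {"xyz": [-6,0,0],"roll": 0,"grip": 0}
    - {"xyz": [-6,0,0],"roll": 0,"grip": 0}
    - {"xyz": [0,0,0],"roll": 0,"grip": 0}

```text
time_s: 9.5
position: [0.5272, -0.0416, 0.0843]
tcp_rot: [[0.998, -0.066, -0.003], [-0.066, -0.998, 0.001], [-0.003, -0.001, -1.0]]
force: [0.1, 0.2, 0.0]
opening: 0.004
grasp_force: 0.0
```

>>> move_arm:
  increments:
    - {"xyz": [-6,0,0],"roll": 0,"grip": 0}
    - {"xyz": [-6,0,0],"roll": 0,"grip": 0}
    - {"xyz": [-4,0,0],"roll": 0,"grip": 0}
    - {"xyz": [-4,0,0],"roll": 0,"grip": 0}
    - {"xyz": [0,0,0],"roll": 0,"grip": 0}

```text
time_s: 9.92
position: [0.5081, -0.0405, 0.0843]
tcp_rot: [[0.998, -0.066, -0.002], [-0.066, -0.998, 0.001], [-0.002, -0.0, -1.0]]
force: [-0.3, -0.4, -0.3]
opening: 0.003
grasp_force: 0.0
```

>>> move_arm:
  increments:
    - {"xyz": [-3,0,0],"roll": 0,"grip": 0}
    - {"xyz": [-3,0,0],"roll": 0,"grip": 0}
    - {"xyz": [0,0,0],"roll": 0,"grip": 0}

```text
time_s: 10.17
position: [0.5029, -0.0403, 0.0845]
tcp_rot: [[0.998, -0.066, -0.001], [-0.066, -0.998, 0.0], [-0.001, -0.0, -1.0]]
force: [0.3, 0.1, -0.2]
opening: 0.004
grasp_force: 0.0
```

>>> move_arm:
  increments:
    - {"xyz": [-2,0,0],"roll": 0,"grip": 0}
    - {"xyz": [-2,0,0],"roll": 0,"grip": 0}
    - {"xyz": [0,0,0],"roll": 0,"grip": 0}

```text
time_s: 10.42
position: [0.5005, -0.0403, 0.0847]
tcp_rot: [[0.998, -0.066, 0.002], [-0.066, -0.998, -0.0], [0.002, 0.0, -1.0]]
force: [2.0, 0.8, -1.9]
opening: 0.007
grasp_force: 1.2
```

>>> move_arm:
  increments:
    - {"xyz": [-2,0,0],"roll": 0,"grip": 0}
    - {"xyz": [0,0,0],"roll": 0,"grip": 0}

```text
time_s: 10.58
position: [0.5004, -0.0405, 0.0848]
tcp_rot: [[0.998, -0.067, 0.006], [-0.067, -0.998, -0.001], [0.006, 0.0, -1.0]]
force: [5.6, 0.7, -3.4]
opening: 0.008
grasp_force: 2.8
```

>>> move_arm:
  increments:
    - {"xyz": [-2,0,0],"roll": 0,"grip": 0}
    - {"xyz": [0,0,0],"roll": 0,"grip": 0}

```text
time_s: 10.75
position: [0.5003, -0.0407, 0.085]
tcp_rot: [[0.998, -0.068, 0.01], [-0.068, -0.998, -0.002], [0.01, 0.001, -1.0]]
force: [8.5, 2.4, -5.3]
opening: 0.007
grasp_force: 4.3
```

It is at the upright stop. I back off, rise and check.

>>> move_arm:
  increments:
    - {"xyz": [12,0,0],"roll": 0,"grip": 0}
    - {"xyz": [20,0,0],"roll": 0,"grip": 0}
    - {"xyz": [20,0,-20],"roll": 0,"grip": 0}
    - {"xyz": [0,0,-40],"roll": 0,"grip": 0}
    - {"xyz": [0,0,-40],"roll": 0,"grip": 0}

```text
time_s: 11.17
position: [0.5466, -0.0432, 0.184]
tcp_rot: [[0.998, -0.066, -0.006], [-0.066, -0.998, 0.001], [-0.006, -0.001, -1.0]]
force: [0.6, -0.0, -0.5]
opening: 0.005
grasp_force: 0.0
```

>>> move_arm:
  increments:
    - {"xyz": [0,0,-40],"roll": 0,"grip": 0}
    - {"xyz": [0,0,-40],"roll": 0,"grip": 0}
    - {"xyz": [0,0,0],"roll": 0,"grip": 0}
    - {"xyz": [0,0,0],"roll": 0,"grip": 0}

```text
time_s: 11.5
position: [0.5483, -0.0437, 0.2672]
tcp_rot: [[0.998, -0.066, 0.005], [-0.066, -0.998, -0.002], [0.005, 0.001, -1.0]]
force: [-0.7, 0.4, -0.5]
opening: 0.01
grasp_force: 0.0
```

```bash
python3 - <<'E'
from h import *
for c in("scene","top"):
    im,d=bot.capture(c); P=cloud(c,d); q=im.astype(int)
    if c=="scene": cv2.imwrite("pics/s9.png",cv2.resize(im[165:375,160:480,::-1],(800,525),interpolation=2))
    m=(d>0)&(q[...,0]>1.7*q[...,1])&(q[...,0]>90)&(P[...,2]>.05)
    for y0,y1 in((-.34,-.25),(-.09,.02),(.14,.25)):
        k=m&(P[...,1]>y0)&(P[...,1]<y1)&(P[...,0]>.45)&(P[...,0]<.65)
        if k.any(): print(c,k.sum(),P[k].mean(0).round(3),P[k].min(0).round(3),P[k].max(0).round(3))
s=bot.read_state();print(s["position"],s["force"],s["time_s"])
E
```

```text
scene 35 [ 0.585 -0.285  0.094] [ 0.571 -0.312  0.082] [ 0.592 -0.266  0.101]
scene 7 [ 0.492 -0.027  0.107] [ 0.49  -0.062  0.093] [ 0.495 -0.01   0.117]
scene 147 [0.523 0.203 0.099] [0.518 0.172 0.071] [0.529 0.23  0.122]
top 239 [ 0.566 -0.294  0.081] [ 0.545 -0.325  0.06 ] [ 0.585 -0.264  0.104]
top 21 [0.518 0.199 0.116] [0.517 0.173 0.106] [0.52  0.225 0.121]
[ 0.54606789 -0.04303735  0.26357498] [-0.1138718   0.29801784 -0.56423667] 11.6
```

View pics/s9.png

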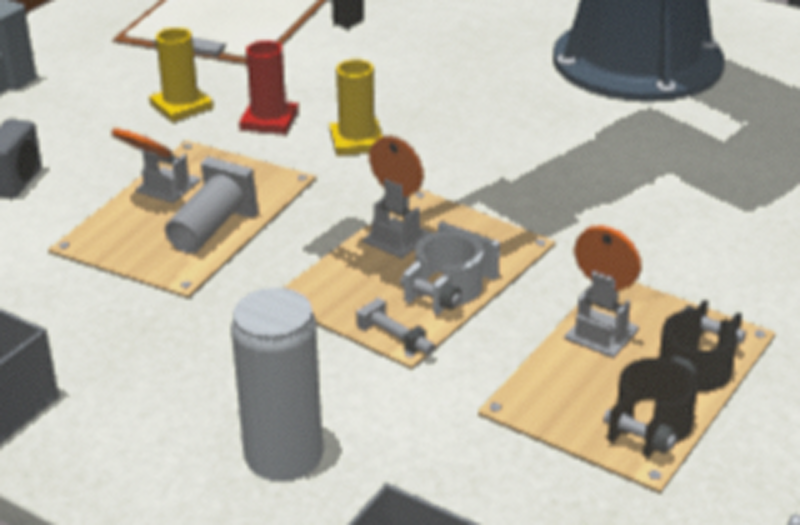

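The picture shows everything as asked: the adaptor lying with its mouth away (crop 210,210), its tag tipped back (140,140), the putlog tag upright (396,165), and the rest undisturbed. I hand in.

```bash
python3 -c "
from rig import bot
print(bot.hand_in())"
```

```text
the job is handed in; nothing more can be done
None
```

I handed the job in at about 11.6 s: the adaptor lies on its board with its open end away, its tag is back against its stop, the putlog tag is upright, and the last picture shows everything else where it was.

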